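# Wedge up the loaded tray deck against a zeroed gauge

## Robot

A 7-joint arm with a two-finger parallel gripper is mounted at the origin on the work surface. World frame = base frame: x ahead of the robot, y to its left, z up, the work surface at z = 0. Lengths are in m, angles in rad, forces in N, time in s.
With the tool pointing down it reaches from about 0.4 to 0.85 m from the base axis. Payload 10.4 kg.
Tool frame: the origin (TCP) lies between the finger pads; the fingertips stand manip.tcp_to_tips ahead of it and the grasp point (between the pads) lies 2 mm behind it (manip.tcp_to_tips is the distance from the TCP to the fingertips, in m); y points along the fingers, z is the direction in which the jaws open and shut, and the axes are right-handed (so a half turn about y gives the same grasp; the last joint's range is limited). The gripper opens to 85 mm and grips with 20 to 120 N. Pads are 22 mm wide; open, the fingers measure 114 mm over their backs; the gripper's body (76 mm by 85 mm) begins 54 mm behind the grasp point. The pads swing forward as they close: fully open they stand 13 mm farther back than shut.
Start: joints at [1.309, 0.332, -0.065, 1.46, 0.022, 1.35, -0.088], TCP at [0.148, -0.607, 0.248] pointing down, gripper open.
Joint ranges: [-2.6, 2.6], [-0.5, 2.12], [-1.47, 1.34], [0.16, 2.42], [-1.27, 4.41], [0.06, 2.06], [-2.6, 2.6]. Speed limits (rad/s): [2.22, 2.22, 2.79, 2.79, 3.14, 3.14, 3.14].

## Interface

Orientations are given as a unit quaternion [x, y, z, w].
In Python, from workcell import manip gives the robot as it stands. The module is installed in compiled form; this text tells all that it offers.
- The arm moves only by the tool move_arm, never from a script. Its argument "increments" is a list of rows, each an object with "offset": the shift along the tool's x, y, z in m, a list of three; "yaw": the turn about the tool's y in degrees; "jaw": the closure in counts, from 0 (fully open) to 255 (shut). In form: [{"offset": [tx, ty, tz], "yaw": yaw, "jaw": jaw}, ...]. A call has 1 to 10 rows; each row is the pose to reach, as a shift and turn from the pose measured when the call began, along the tool's axes at that moment; what a row does not reach only later rows make up. A row lasts 1/12 s, in which the tool goes at most 41.7 mm and 7.16 degrees, less where a joint would pass 70% of its speed; a pose out of reach is approached as far as the arm can. A call with a gripper value outside its range is refused whole. The fingers move at their own pace and stop on an object; "squeeze" is the grip in N (left out, the last holds). Time passes only in rows, so rows that repeat a pose let the fingers close. It gives the time, the measured TCP pose, the force and the opening at its end, in the units of the state.
- manip.get_obs(): the state, without advancing time (a new reading comes with each control period).
- manip.camera(name): name is "side" or "top"; returns a dict with "pixels" (420x560x3 uint8, red, green, blue), "depth" (420x560 float32, m along the optical axis (not along the pixel's ray), 0 where there is no reading), "intrinsics" (3x3 intrinsics, pixels), "R" (3x3) and "t" (3): a world point X has camera coordinates R X + t. Camera axes: x right, y down, z forward; pixel columns grow to the right and rows downward; lengths in m; the calibration is good to about 2 mm. A picture is of the moment at which its call begins.
- manip.hand_in(): hands the job in, once; it reports no verdict.
Trained networks look in a picture, given as the dict that the camera call returned (one of the last four; its "shot" number tells which), for a name from the list of things; names that differ only in an ending like _2 or _b are one class to them, and where a whole thing is asked for, a point or a joint stands for the part that bears it (a point fixed in the world has none). Each returns a list of dicts, best first, with "confidence" (0 to 1); they miss things now and then, are a little off and sometimes report something else, mostly with a low value. They report only what shows in the picture. A call takes as long as a camera call.
- manip.recognise(picture, query): "bbox" ([left, top, right, bottom] in pixels, round what is visible of it).
- manip.spot_point(picture, query): "centre" ([column, row] in pixels: a listed point, or the origin of a listed thing).
The state is a dict: "clock": time; "joint_pos": joint angles; "joint_velocities": joint speeds; "tau": joint torques, N m; "position": TCP position; "ee_rot": TCP orientation; "ft_force": force on the tool from outside, world axes, zero at the start; "torque": the same for the moment, N m; "grip_width": opening from 0.0 (shut) to 1.0 (fully open).
Only numpy, scipy, OpenCV 4.12 (cv2) and the standard library are available. Lean on these libraries where they do the work, as an engineer would, in place of code of your own. Each camera call takes 0.05 s, during which the arm holds its last target. There are 200 camera calls.

## Task

First turn the bezel of the dial gauge beside the loaded tray deck until its zero mark meets the needle, and let go of it. Then take the wooden wedge and push its thin end along the table under the middle of the deck's front bar until the bar has just lifted off its two rests, about 3 mm and never more than 8 mm. Finish while still gripping the wedge there, flat on the table and alone carrying the bar, and leave the other things on the bench where they are.

Things in the scene. Friction and masses are not known exactly. Their poses are not given: they have to be found in the camera images.
- station: Fixed low grey base frame with hinged deck and dial gauge. Origin on the table below the middle of the deck's front bar; x points from the bar to the hinge (the way to push the wedge), y along the bar, z up. The bar lies on two 10 mm high rests at y = +-115 mm; the table under the bar is free from y = -100 to 100. Gauge axis at x 0, y -180 mm; its column (60 mm high) at x 55.
- deck: Steel plate 260 x 260 x 6 mm hinged along its far edge, carrying a pan of six bread rolls (tops 67 mm above the table; pan starts 45 mm behind the front bar). About 1.2 kg, so the bar weighs 5 to 8 N. Origin at the middle of the bar's underside; hinge axis 260 mm behind it, 19 mm up. Its weight keeps it down; it swings up when the bar is lifted.
- lip (a point): Middle of the underside of the deck's front bar (round steel bar, 12 mm diameter, along station y). 10 mm above the table when the deck is down on its rests; its height minus 10 mm is the lift.
- bezel (a joint): Angle (rad) of the gauge's turnable bezel ring, positive counter-clockwise from above; 0 = zero mark at the needle with the deck down. Starts between 0.5 and 1.35; range -1.7 to 1.7, vertical axis, light friction (0.02 N m), stays where left. Ring 56 mm diameter, from 66 to 90 mm above the table, centred at station x 0, y -180 mm.
- zero_mark (a point): White tab on top of the bezel ring, in line with the thick black zero stroke of the white dial; 25.8 mm from the bezel's axis, 90 mm above the table. The dial turns with the bezel; it has 12 strokes 30 degrees apart.
- needle (a joint): Angle (rad) of the gauge's thin dark needle, positive clockwise from above; 0 with the deck down (pointing along station -x). It is driven by the front bar: one stroke of the dial (0.523 rad) per 1 mm of lift.
- needle_tip (a point): Tip of the needle, 19 mm from the bezel's axis, 83.5 mm above the table.
- wedge: Loose wooden wedge 107 x 44 mm, 0.22 kg, lying flat left or right of the robot, thin end away from it. Origin on the underside below the grip block; x points to the thin end (x = 95 mm, 3 mm high). Top rises 1 in 5 to 19 mm at x = 15. Grip block 26 x 26 mm, 19 to 62 mm up, centred on the origin. It meets the resting bar at x = 60 mm, then lifts it 1 mm per 5 mm of push.
- wedge_tip (a point): Middle of the lower edge of the wedge's thin end.
- scraper: Loose bench scraper, 75 mm wide steel blade 4 mm thick with a round wooden handle 22 mm high; lies in the other of the two places, left or right. Leave alone.
- salt_jar: Small glass jar with steel cap, 40 mm diameter, 65 mm high, left of the wedge's path. Leave alone.
- cutter: Round steel pastry cutter ring, 52 mm diameter, 35 mm high, right of the wedge's path. Leave alone.
- bowl: Small steel bowl, 120 mm diameter, 50 mm high, left of the station. Leave alone.
- measure: Aluminium measuring mug, 76 mm diameter, 90 mm high, right of the station. Leave alone.

How it is judged:
On the way:
1. gauge zeroed and let go of while the deck is still down: bezel within 0.12 rad of the needle (value of joint bezel between -0.12 and 0.12 rad and height (world z) of lip below 0.0105 m and distance between the grasp point and zero_mark above 0.07 m), for 0.2 s.
At the end, for the whole second after the job is handed in: Bar 1.5 to 5.5 mm above its rests, carried by the wedge (over 2 N), robot not touching the deck; wedge flat on the table, thin end within 50 mm of the bar's middle line, still gripped (over 2 N) and at rest; bezel within 0.15 rad of zero (height (world z) of lip between 0.0115 and 0.0155 m and contact force between wedge and deck above 2 N and contact force between the fingers and wedge above 2 N and contact force between each of the arm, the fingers and deck below 0.5 N and angle between wedge's own z axis and vertical below 0.08 rad and height (world z) of wedge below 0.005 m and y of wedge_tip in the frame of station between -0.05 and 0.05 m and linear speed of wedge below 0.01 m/s and value of joint bezel between -0.15 and 0.15 rad); the arm keeps its last pose, push and grip.
It fails at once if front bar heaved up more than 9 mm (height (world z) of lip above 0.019 m).
It fails at once if a bystander moved by more than 25 mm (distance of any of scraper, salt_jar, cutter, bowl, measure from where it was at the start of the episode above 0.025 m).
It also fails if it takes over 56 s, if anything falls off the work surface, if the arm or the gripper's body presses on something with over 40 N, if the wrist force passes 120 N, or if a joint passes its speed limit or range.

## Working session

There is one attempt and no reset: what is moved stays moved. The work goes in short steps, Python scripts to look and compute and a tool call to move; the robot and the scene stay as the last step left them, time stands still between calls to the robot, and variables do not carry over. Pictures are saved under pics/ and viewed, about 8 in all and at most 12, crops included, and the job is handed in when it is done.

Besides the shell and the picture viewer there is one more tool, called after "Request:" by a JSON object that holds its "fn" and its "kwargs". move_arm: Moves the arm, as the interface text tells. Its arguments: {"type":"object","properties":{"increments":{"type":"array","items":{"type":"object","properties":{"offset":{"type":"array","items":{"type":"number"}},"yaw":{"type":"number"},"jaw":{"type":"number"}}}},"squeeze":{"type":"number"}},"required":["increments"]}

```bash
mkdir -p pics; cat > h.py <<'E'
import numpy as np, cv2
from scipy.spatial.transform import Rotation as Ro
from workcell import manip
def ray(p,uv,z):
    K,R,t=p["intrinsics"],np.array(p["R"]),np.array(p["t"])
    d=R.T@np.linalg.solve(K,[uv[0],uv[1],1.]); c=-R.T@t
    return c+d*(z-c[2])/d[2]
def proj(p,X):
    q=p["intrinsics"]@(np.array(p["R"])@np.asarray(X)+p["t"]); return q[:2]/q[2]
def depthpt(p,uv):
    u,v=int(round(uv[0])),int(round(uv[1]));z=p["depth"][v,u]
    return np.array(p["R"]).T@(z*np.linalg.solve(p["intrinsics"],[u,v,1.])-p["t"])
def save(p,n): cv2.imwrite("pics/"+n,p["pixels"][...,::-1])
def rel(dw):  # world -> tool
    o=manip.get_obs(); return Ro.from_quat(o["ee_rot"]).inv().apply(dw)
E
python3 - <<'E'
from h import *
o=manip.get_obs();print({k:np.round(v,3) for k,v in o.items()},manip.tcp_to_tips)
print(Ro.from_quat(o["ee_rot"]).as_matrix().round(3))
P={}
for c in("top","side"):
    p=manip.camera(c);P[c]=p;save(p,c+"1.png")
    print(c,-np.array(p["R"]).T@p["t"])
    for n,z in (("lip",.01),("station",0),("zero_mark",.09),("needle_tip",.0835),("wedge",0),("wedge_tip",0),("bezel",.09),("scraper",.01),("salt_jar",0),("cutter",0),("bowl",0),("measure",0)):
        for s in manip.spot_point(p,n)[:1]: print(n,np.round(s["centre"]),round(s["confidence"],2),ray(p,s["centre"],z).round(4))
E
```

```text
{'clock': np.float64(0.0), 'joint_pos': array([ 1.309,  0.333, -0.065,  1.461,  0.022,  1.35 , -0.088]), 'joint_velocities': array([-0.001, -0.001,  0.   ,  0.002, -0.   , -0.002,  0.   ]), 'tau': array([ 0.0000e+00, -6.2546e+01,  4.9000e-02, -3.9161e+01,  1.6000e-02,
        1.0000e-02, -0.0000e+00]), 'position': array([ 0.148, -0.607,  0.248]), 'ee_rot': array([-0.084,  0.703, -0.702,  0.084]), 'ft_force': array([0.465, 0.534, 0.251]), 'torque': array([-0.006, -0.046,  0.007]), 'grip_width': np.float64(1.0)} 0.017
[[-0.972 -0.     0.237]
 [-0.237  0.001 -0.972]
 [ 0.    -1.    -0.001]]
top [ 0.25177177 -0.03343687  1.24954277]
lip [265. 199.] 0.94 [ 0.5912 -0.0071  0.01  ]
station [265. 202.] 0.85 [ 0.582  -0.0037  0.    ]
zero_mark [334. 189.] 0.88 [ 0.5867 -0.2124  0.09  ]
wedge [173. 283.] 0.89 [0.3498 0.2874 0.    ]
wedge_tip [177. 253.] 0.79 [0.44  0.275 0.   ]Traceback (most recent call last):
  File "<stdin>", line 9, in <module>
ValueError: it knows: bowl, cutter, deck, lip, measure, needle_tip, salt_jar, scraper, station, wedge, wedge_tip, zero_mark
```

View images.

```bash
python3 - <<'E'
from h import *
P={}
for c in("top","side"):
    p=manip.camera(c);P[c]=p;save(p,c+"1.png")
    print(c,-np.array(p["R"]).T@p["t"])
    for n,z in (("lip",.01),("station",0),("zero_mark",.09),("needle_tip",.0835),("wedge",0),("wedge_tip",0),("scraper",.01),("salt_jar",0),("cutter",0),("bowl",0),("measure",0)):
        for s in manip.spot_point(p,n)[:1]: print(n,np.round(s["centre"]),round(s["confidence"],2),ray(p,s["centre"],z).round(4))
p=P["top"]
cv2.imwrite("pics/c1.png",cv2.resize(p["pixels"][150:320,130:400,::-1],None,fx=2.9,fy=2.9,interpolation=cv2.INTER_CUBIC))
E
```

```text
top [ 0.25177177 -0.03343687  1.24954277]
lip [266. 199.] 0.62 [ 0.5915 -0.0081  0.01  ]
station [264. 201.] 0.77 [ 0.5856 -0.0033  0.    ]
zero_mark [337. 190.] 0.87 [ 0.5814 -0.222   0.09  ]
wedge [173. 283.] 0.59 [0.3492 0.2871 0.    ]
wedge_tip [176. 251.] 0.55 [0.4449 0.2775 0.    ]
scraper [358. 265.] 0.74 [ 0.3641 -0.2755  0.01  ]
salt_jar [217. 245.] 0.75 [0.4558 0.1516 0.    ]
cutter [318. 244.] 0.52 [ 0.44   -0.1595  0.    ]
bowl [150. 204.] 0.58 [0.5998 0.3583 0.    ]
measure [396. 195.] 0.65 [ 0.5777 -0.4204  0.    ]
side [-0.04877729  0.70250288  0.906096  ]
lip [248. 226.] 0.57 [ 0.5897 -0.009   0.01  ]
station [248. 226.] 0.89 [ 0.5955 -0.0145  0.    ]
zero_mark [291. 164.] 0.77 [ 0.5918 -0.2153  0.09  ]
wedge [249. 354.] 0.83 [0.3499 0.2936 0.    ]
wedge_tip [325. 220.] 0.75 [ 0.4345 -0.1529  0.    ]
scraper [366. 204.] 0.61 [ 0.3681 -0.2652  0.01  ]
cutter [326. 219.] 0.7 [ 0.4352 -0.1588  0.    ]
bowl [141. 317.] 0.58 [0.6108 0.3587 0.    ]
measure [331. 153.] 0.97 [ 0.5867 -0.4361  0.    ]
```

View pics/top1.png

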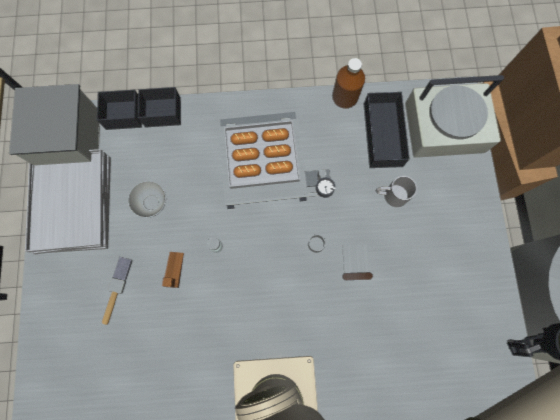

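View pics/side1.png

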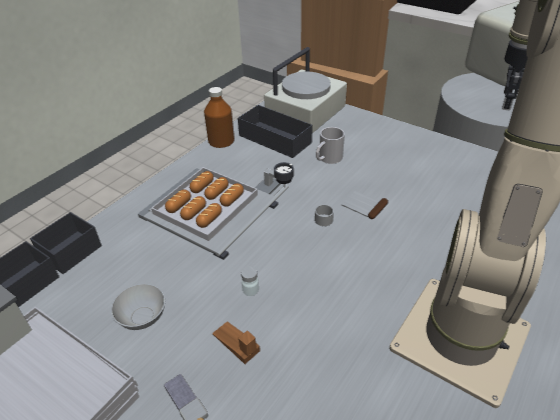

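View pics/c1.png

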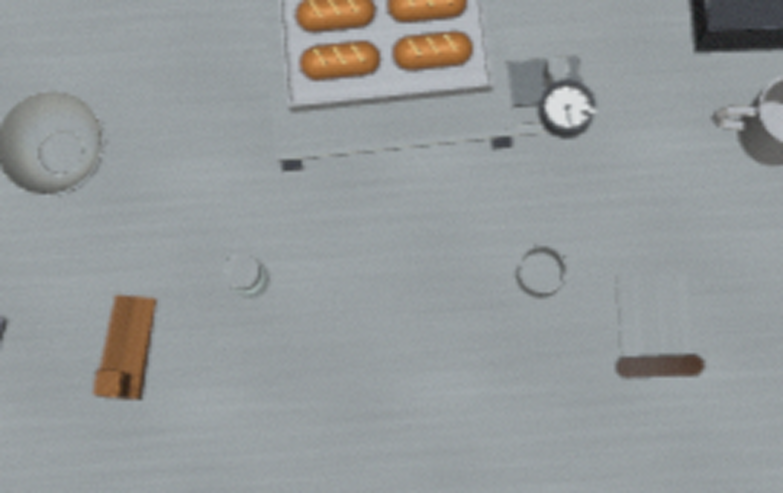

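The top view shows the gauge at px (325,187) with its zero tab on the right (~334,189), the rests at (231,207) and (303,199), the wedge on the left with its grip block at (172,283), and the scraper on the right. The side view agrees with this. Next I refine these by measurement.

```bash
cat >> h.py <<'E'
def cloud(p):
    z=p["depth"];v,u=np.nonzero(z>0);d=z[v,u]
    C=np.linalg.solve(p["intrinsics"],np.vstack([u,v,np.ones(len(u))])*1.)*d
    return ((C.T-p["t"])@np.array(p["R"])),u,v
def gauge(p,c=(.585,-.19)):
    X,u,v=cloud(p)
    m=(X[:,2]>.07)&(X[:,2]<.1)&(np.hypot(X[:,0]-c[0],X[:,1]-c[1])<.05)
    return X[m],u[m],v[m]
E
python3 - <<'E'
from h import *
for c in("top","side"):
    p=manip.camera(c);g=p["pixels"].astype(int)
    X,u,v=gauge(p);print(c,len(X),X.mean(0).round(4),X.min(0).round(4),X.max(0).round(4))
    e=cv2.minEnclosingCircle(X[:,:2].astype(np.float32));print(e)
    z=manip.spot_point(p,"zero_mark");n=manip.spot_point(p,"needle_tip")
    print([(s["centre"],round(s["confidence"],2),ray(p,s["centre"],.09).round(4)) for s in z],[(s["centre"],round(s["confidence"],2),ray(p,s["centre"],.0835).round(4)) for s in n])
    if c=="top":
        for (a,b) in((231,207),(303,199)):
            w=(90-g[b-6:b+7,a-8:a+9].mean(2)).clip(0);r,q=np.mgrid[b-6:b+7,a-8:a+9]
            print("rest",ray(p,((w*q).sum()/w.sum(),(w*r).sum()/w.sum()),.01).round(4))
    Xa,ua,va=cloud(p)
    m=(Xa[:,2]>.055)&(Xa[:,2]<.07)&(np.hypot(Xa[:,0]-.35,Xa[:,1]-.287)<.05);print("block",m.sum(),Xa[m].mean(0))
    m=(Xa[:,2]<.07)&(np.hypot(Xa[:,0]-.39,Xa[:,1]-.285)<.1);gg=g[va[m],ua[m]];k=(gg[:,0]-gg[:,2]>35);Y=Xa[m][k];Y=Y[Y[:,2]<.025]
    rr=cv2.minAreaRect(Y[:,:2].astype(np.float32));print("wedge",rr,len(Y))
    cx,cy=int(u.mean()),int(v.mean())
    cv2.imwrite(f"pics/g_{c}.png",cv2.resize(p["pixels"][cy-16:cy+17,cx-16:cx+17,::-1],None,fx=12,fy=12,interpolation=cv2.INTER_CUBIC));print("crop",cx-16,cy-16)
a=[cv2.imread(f"pics/g_{c}.png") for c in("top","side")]
cv2.imwrite("pics/g2.png",np.hstack(a))
E
```

```text
top 306 [ 0.5964 -0.1883  0.0825] [ 0.5672 -0.2157  0.0717] [ 0.6251 -0.1603  0.0947]
((0.5963249206542969, -0.18731191754341125), 0.029305273666977882)
[([333.0, 190.8], 0.83, array([ 0.5803, -0.21  ,  0.09  ]))] [([220.0, 243.6], 0.43, array([0.4459, 0.1302, 0.0835]))]
rest [0.5737 0.1043 0.01  ]
rest [ 0.5834 -0.1248  0.01  ]
block 84 [0.3488686  0.2913748  0.06129585]
wedge ((0.39139190316200256, 0.28425362706184387), (0.04418525844812393, 0.1039552092552185), 80.9277114868164) 404
crop 308 170
side 300 [ 0.5963 -0.1852  0.0831] [ 0.5677 -0.2165  0.07  ] [ 0.627  -0.1568  0.0935]
((0.5984549522399902, -0.18763768672943115), 0.032481227070093155)
[([290.7, 161.4], 0.6, array([ 0.5989, -0.2246,  0.09  ]))] []
block 163 [0.34915919 0.29430041 0.0611271 ]
wedge ((0.3921876847743988, 0.2869606018066406), (0.044623155146837234, 0.11115682870149612), 81.31108856201172) 656
crop 267 154
```

View pics/g2.png

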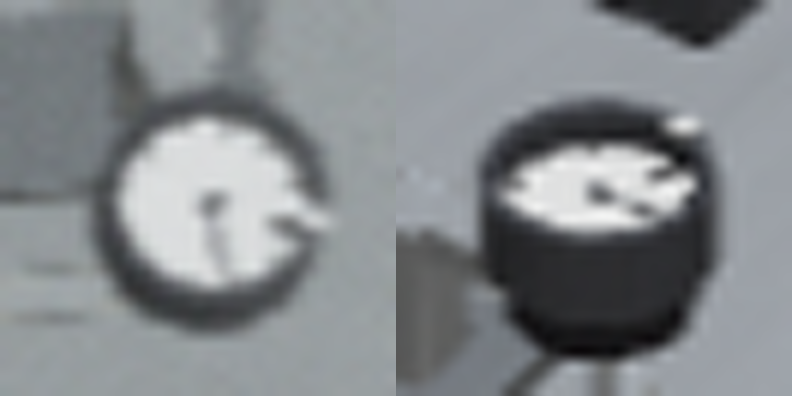

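```bash
python3 - <<'E'
from h import *
p=manip.camera("top")
f=lambda a,b:(308+(a+.5)/12-.5,170+(b+.5)/12-.5)
hub=ray(p,f(211,203),.084);tab=ray(p,f(317,221),.09);nt=ray(p,f(226,275),.0835)
print(hub,tab,nt)
ang=lambda d:np.degrees(np.arctan2(d[1],d[0]))
for c in(hub,np.array([.5965,-.1878,0])): print(ang(tab-c),ang(nt-c),np.hypot(*(tab-c)[:2]))
s=manip.camera("side")
g=lambda a,b:(267+(a-396+.5)/12-.5,154+(b+.5)/12-.5)
hub=ray(s,g(600,193),.084);tab=ray(s,g(684,127),.09);nt=ray(s,g(655,212),.0835)
print(hub,tab,nt)
for c in(hub,np.array([.5965,-.1878,0])): print(ang(tab-c),ang(nt-c),np.hypot(*(tab-c)[:2]))
o=manip.get_obs()
for z in(.13,): print(rel(np.array([.5965,-.188,z])-o["position"]))
E
```

```text
[ 0.5970512  -0.18875714  0.084     ] [ 0.58888825 -0.21365021  0.09      ] [ 0.57840697 -0.19082527  0.0835    ]
-108.15538158458753 -173.67028064743872 0.026197299951951775
-106.40737498915304 -170.50758163270405 0.026947578349098243
[ 0.59797859 -0.18751724  0.084     ] [ 0.59176157 -0.21348284  0.09      ] [ 0.58333764 -0.18919827  0.0835    ]
-103.46502992309152 -173.45017640666302 0.026699504833631413
-100.45340978137993 -173.93608426051688 0.026116295682285667
[-0.53507918  0.11833749 -0.30130233]
```

Request:
{"fn": "move_arm", "kwargs": {"increments": [{"offset": [-0.535, 0.07, -0.301], "yaw": 0, "jaw": 0}, {"offset": [-0.535, 0.07, -0.301], "yaw": 0, "jaw": 0}, {"offset": [-0.535, 0.07, -0.301], "yaw": 0, "jaw": 0}, {"offset": [-0.535, 0.07, -0.301], "yaw": 0, "jaw": 0}, {"offset": [-0.535, 0.07, -0.301], "yaw": 0, "jaw": 0}, {"offset": [-0.535, 0.07, -0.301], "yaw": 0, "jaw": 0}, {"offset": [-0.535, 0.07, -0.301], "yaw": 0, "jaw": 0}, {"offset": [-0.535, 0.07, -0.301], "yaw": 0, "jaw": 0}, {"offset": [-0.535, 0.07, -0.301], "yaw": 0, "jaw": 0}, {"offset": [-0.535, 0.07, -0.301], "yaw": 0, "jaw": 0}]}}

```text
clock: 2.78
position: [0.4516, -0.3232, 0.2012]
ee_rot: [0.084, -0.702, 0.702, -0.084]
ft_force: [0.3, -1.0, -0.2]
grip_width: 1.001
```

Request:
{"fn": "move_arm", "kwargs": {"increments": [{"offset": [0, 0, 0], "yaw": 0, "jaw": 0}]}}

```text
clock: 2.87
position: [0.4573, -0.3154, 0.2007]
ee_rot: [-0.087, 0.702, -0.701, 0.089]
ft_force: [0.4, 1.9, -0.2]
grip_width: 1.0
```

```bash
cat > st.py <<'E'
from h import *
import sys
o=manip.get_obs();print(o["clock"],o["position"].round(4) if hasattr(o["position"],"round") else o["position"],np.round(o["joint_pos"],2),np.round(o["ft_force"],1),round(float(o["grip_width"]),3))
M=Ro.from_quat(o["ee_rot"]).as_matrix();print("jawdir deg",np.degrees(np.arctan2(M[1,2],M[0,2])).round(2),"down",M[:,1].round(3))
if len(sys.argv)>3: print("offset",rel(np.array(list(map(float,sys.argv[1:4])))-o["position"]).round(4))
E
python3 st.py .597 -.188 .17
```

```text
2.8667 [ 0.4573 -0.3154  0.2007] [ 0.82  0.23 -0.34  1.7   0.08  1.22 -0.86] [ 0.4  1.9 -0.2] 1.0
jawdir deg -75.72 down [ 0.003  0.003 -1.   ]
offset [-0.1667  0.0314 -0.089 ]
```

Request:
{"fn": "move_arm", "kwargs": {"increments": [{"offset": [-0.167, 0.031, -0.089], "yaw": -30, "jaw": 0}, {"offset": [-0.167, 0.031, -0.089], "yaw": -30, "jaw": 0}, {"offset": [-0.167, 0.031, -0.089], "yaw": -30, "jaw": 0}, {"offset": [-0.167, 0.031, -0.089], "yaw": -30, "jaw": 0}, {"offset": [-0.167, 0.031, -0.089], "yaw": -30, "jaw": 0}, {"offset": [-0.167, 0.031, -0.089], "yaw": -30, "jaw": 0}, {"offset": [-0.167, 0.031, -0.089], "yaw": -30, "jaw": 0}, {"offset": [-0.167, 0.031, -0.089], "yaw": -30, "jaw": 0}]}}

```text
clock: 3.53
position: [0.597, -0.1886, 0.1702]
ee_rot: [-0.265, 0.656, -0.655, 0.267]
ft_force: [0.4, -1.0, -0.0]
grip_width: 0.997
```

```bash
python3 st.py .597 -.188 .09
```

```text
3.5333 [ 0.597  -0.1886  0.1702] [ 0.6   0.43 -0.48  1.54  0.2   1.22 -0.71] [ 0.4 -1.  -0. ] 0.997
jawdir deg -45.77 down [ 0.002  0.002 -1.   ]
offset [-0.0002  0.0802 -0.0004]
```

Request:
{"fn": "move_arm", "kwargs": {"squeeze": 20, "increments": [{"offset": [0, 0.035, 0], "yaw": 0, "jaw": 0}, {"offset": [0, 0.07, 0], "yaw": 0, "jaw": 0}, {"offset": [0, 0.083, 0], "yaw": 0, "jaw": 0}, {"offset": [0, 0.083, 0], "yaw": 0, "jaw": 60}, {"offset": [0, 0.083, 0], "yaw": 0, "jaw": 120}, {"offset": [0, 0.083, 0], "yaw": 0, "jaw": 140}, {"offset": [0, 0.083, 0], "yaw": 0, "jaw": 140}, {"offset": [0, 0.083, 0], "yaw": 0, "jaw": 140}]}}

```text
clock: 4.2
position: [0.5979, -0.1892, 0.0893]
ee_rot: [0.264, -0.655, 0.655, -0.268]
ft_force: [-3.6, -0.8, 8.2]
grip_width: 0.646
```

```bash
python3 st.py .597 -.188 .087
```

```text
4.2 [ 0.5979 -0.1892  0.0893] [ 0.59  0.51 -0.46  1.61  0.25  1.08 -0.74] [-3.6 -0.8  8.2] 0.646
jawdir deg -45.81 down [ 0.004  0.001 -1.   ]
offset [-0.0002  0.0023 -0.0015]
```

Request:
{"fn": "move_arm", "kwargs": {"increments": [{"offset": [0, -0.001, 0], "yaw": 7, "jaw": 140}, {"offset": [0, -0.001, 0], "yaw": 14, "jaw": 140}, {"offset": [0, -0.001, 0], "yaw": 21, "jaw": 140}, {"offset": [0, -0.001, 0], "yaw": 28, "jaw": 140}, {"offset": [0, -0.001, 0], "yaw": 35, "jaw": 140}, {"offset": [0, -0.001, 0], "yaw": 42, "jaw": 140}, {"offset": [0, -0.001, 0], "yaw": 49, "jaw": 140}, {"offset": [0, -0.001, 0], "yaw": 56, "jaw": 140}, {"offset": [0, -0.001, 0], "yaw": 63, "jaw": 140}, {"offset": [0, -0.001, 0], "yaw": 69, "jaw": 140}]}}

```text
clock: 5.03
position: [0.5977, -0.1884, 0.0897]
ee_rot: [0.155, 0.691, -0.689, -0.153]
ft_force: [2.0, 0.0, -11.8]
grip_width: 0.639
```

Request:
{"fn": "move_arm", "kwargs": {"increments": [{"offset": [0, 0, 0], "yaw": 0, "jaw": 140}, {"offset": [0, 0, 0], "yaw": 0, "jaw": 140}]}}

```text
clock: 5.2
position: [0.5977, -0.1883, 0.0896]
ee_rot: [0.154, 0.691, -0.69, -0.152]
ft_force: [1.4, -0.8, -8.3]
grip_width: 0.641
```

```bash
python3 st.py
```

```text
5.2 [ 0.5977 -0.1883  0.0896] [ 0.42  0.47 -0.24  1.62  0.12  1.06 -1.86] [ 1.4 -0.8 -8.3] 0.641
jawdir deg -114.94 down [ 0.004  0.002 -1.   ]
```

Request:
{"fn": "move_arm", "kwargs": {"increments": [{"offset": [0, 0, 0], "yaw": 0, "jaw": 0}, {"offset": [0, 0, 0], "yaw": 0, "jaw": 0}, {"offset": [0, 0, 0], "yaw": 0, "jaw": 0}, {"offset": [0, 0, 0], "yaw": 0, "jaw": 0}, {"offset": [0, -0.04, 0], "yaw": 0, "jaw": 0}, {"offset": [0, -0.08, 0], "yaw": 0, "jaw": 0}, {"offset": [0, -0.12, 0], "yaw": 0, "jaw": 0}, {"offset": [0, -0.16, 0], "yaw": 0, "jaw": 0}, {"offset": [0, -0.16, 0], "yaw": 0, "jaw": 0}]}}

```text
clock: 5.95
position: [0.6002, -0.1892, 0.2594]
ee_rot: [0.158, 0.691, -0.69, -0.147]
ft_force: [0.2, -0.1, 0.4]
grip_width: 1.002
```

```bash
python3 st.py .38 .2 .25
```

```text
5.95 [ 0.6002 -0.1892  0.2594] [ 0.43  0.34 -0.25  1.44  0.08  1.36 -1.83] [ 0.2 -0.1  0.4] 1.002
jawdir deg -114.9 down [ 0.016 -0.002 -1.   ]
offset [ 0.3637  0.005  -0.2602]
```

Request:
{"fn": "move_arm", "kwargs": {"increments": [{"offset": [0.364, 0, -0.26], "yaw": -16, "jaw": 0}, {"offset": [0.364, 0, -0.26], "yaw": -16, "jaw": 0}, {"offset": [0.364, 0, -0.26], "yaw": -16, "jaw": 0}, {"offset": [0.364, 0, -0.26], "yaw": -16, "jaw": 0}, {"offset": [0.364, 0, -0.26], "yaw": -16, "jaw": 0}, {"offset": [0.364, 0, -0.26], "yaw": -16, "jaw": 0}, {"offset": [0.364, 0, -0.26], "yaw": -16, "jaw": 0}, {"offset": [0.364, 0, -0.26], "yaw": -16, "jaw": 0}, {"offset": [0.364, 0, -0.26], "yaw": -16, "jaw": 0}, {"offset": [0.364, 0, -0.26], "yaw": -16, "jaw": 0}]}}

```text
clock: 6.78
position: [0.3923, 0.1765, 0.255]
ee_rot: [-0.061, -0.705, 0.705, 0.048]
ft_force: [0.5, 1.2, 0.1]
grip_width: 0.999
```

```bash
python3 st.py .35 .2925 .25;python3 - <<'E'
from h import *
a=[]
for c,o in(("top",(308,170)),("side",(267,154))):
    p=manip.camera(c);x,y=o
    a.append(cv2.resize(p["pixels"][y:y+33,x:x+33,::-1],None,fx=12,fy=12,interpolation=cv2.INTER_CUBIC))
    print([(s["centre"],s["confidence"]) for s in manip.spot_point(p,"zero_mark")])
cv2.imwrite("pics/g3.png",np.hstack(a))
E
```

```text
6.7833 [0.3923 0.1765 0.255 ] [ 0.14 -0.1  -0.63  1.91 -0.05  1.3  -2.2 ] [0.5 1.2 0.1] 0.999
jawdir deg -98.88 down [ 0.018 -0.002 -1.   ]
offset [ 0.0598  0.004  -0.1081]
[([331.1, 196.7], 0.8)]
[([290.0, 171.0], 0.57), ([220.4, 329.3], 0.39)]
```

View pics/g3.png

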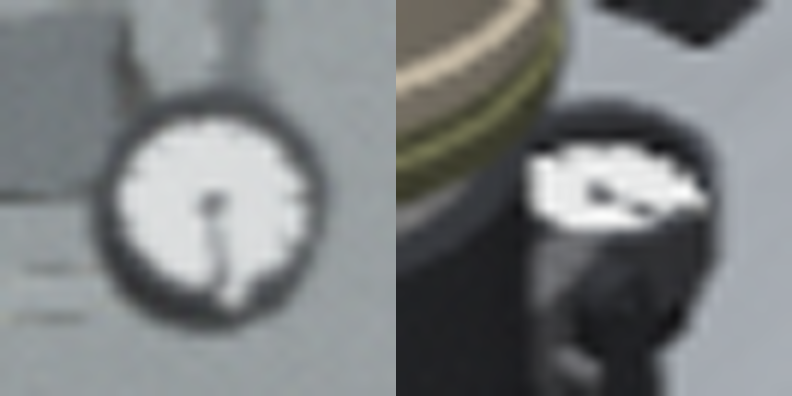

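```bash
python3 - <<'E'
from h import *
p=manip.camera("top")
f=lambda a,b:(308+(a+.5)/12-.5,170+(b+.5)/12-.5)
tab=ray(p,f(235,298),.09)
for c in((.597,-.1888),(.5977,-.1884),(.5965,-.1875)): d=tab[:2]-c;print("tab",np.degrees(np.arctan2(d[1],d[0])),np.hypot(*d))
X,u,v=cloud(p)
m=(X[:,2]>.019)&(X[:,2]<.08)&(X[:,0]>.6)&(X[:,0]<.86)&(abs(X[:,1]+.0)<.14);Y=X[m]
print("pan",cv2.minAreaRect(Y[:,:2].astype(np.float32)),len(Y))
# bar: dark line between rests -> subpixel fit of dark minima
g=p["pixels"].astype(float).mean(2);L=[]
for c in range(236,299):
    r0=206.9-(c-230.7)*7.9/72.4;rr=np.arange(int(r0)-4,int(r0)+5);w=(np.median(g[rr,c])-g[rr,c]-6).clip(0)
    if w.sum()>0:L.append(ray(p,(c,(w*rr).sum()/w.sum()),.01)[:2])
L=np.array(L);l=cv2.fitLine(L.astype(np.float32),cv2.DIST_HUBER,0,.01,.01).ravel();print("bar",l,np.degrees(np.arctan2(l[1],l[0])))
s=manip.camera("side");q=s["pixels"].astype(int)
for a,b in((274,205),(222,254)):
    r,k=np.mgrid[b-6:b+7,a-9:a+10];w=(85-q[b-6:b+7,a-9:a+10].mean(2)).clip(0);print("rest",ray(s,((w*k).sum()/w.sum(),(w*r).sum()/w.sum()),.01).round(4))
E
```

```text
tab -173.92176436849613 0.026575028067531162
tab -173.24291143167005 0.027315364622843404
tab -170.98336455895247 0.0262500040496378
pan ((0.7258976697921753, -0.0027974992990493774), (0.25822100043296814, 0.26066362857818604), 2.030661106109619) 5569
bar [ 0.04283424 -0.9990822   0.5844088  -0.01313709] -87.54502
rest [ 0.5835 -0.1206  0.01  ]
rest [0.5782 0.1152 0.01  ]
```

The tab now sits at about (235,298) in the top crop, nearly over the needle. Every estimate has it about 3–5° short (counter-clockwise), so I go back and nudge it 4° clockwise.

```bash
python3 st.py .5977 -.1884 .17
```

```text
7.0833 [0.3941 0.174  0.2547] [ 0.14 -0.1  -0.62  1.91 -0.05  1.3  -2.19] [ 0.  -0.3  0.2] 1.0
jawdir deg -98.97 down [ 0.017 -0.002 -1.   ]
offset [-0.2562  0.0889  0.3263]
```

Request:
{"fn": "move_arm", "kwargs": {"increments": [{"offset": [-0.256, 0.07, 0.326], "yaw": 0, "jaw": 0}, {"offset": [-0.256, 0.07, 0.326], "yaw": 0, "jaw": 0}, {"offset": [-0.256, 0.07, 0.326], "yaw": 0, "jaw": 0}, {"offset": [-0.256, 0.07, 0.326], "yaw": 0, "jaw": 0}, {"offset": [-0.256, 0.07, 0.326], "yaw": 0, "jaw": 0}, {"offset": [-0.256, 0.07, 0.326], "yaw": 0, "jaw": 0}, {"offset": [-0.256, 0.07, 0.326], "yaw": 0, "jaw": 0}, {"offset": [-0.256, 0.07, 0.326], "yaw": 0, "jaw": 0}, {"offset": [-0.256, 0.07, 0.326], "yaw": 0, "jaw": 0}, {"offset": [-0.256, 0.07, 0.326], "yaw": 0, "jaw": 0}]}}

```text
clock: 7.92
position: [0.595, -0.1881, 0.1886]
ee_rot: [-0.062, -0.704, 0.705, 0.051]
ft_force: [0.7, -0.0, 0.3]
grip_width: 0.999
```

Request:
{"fn": "move_arm", "kwargs": {"increments": [{"offset": [0, 0, 0], "yaw": 0, "jaw": 0}]}}

```text
clock: 8.0
position: [0.5948, -0.1982, 0.1853]
ee_rot: [-0.064, -0.703, 0.706, 0.055]
ft_force: [-1.8, -0.9, -1.1]
grip_width: 0.999
```

```bash
python3 st.py .5977 -.1884 .089
```

```text
8.0 [ 0.5948 -0.1982  0.1853] [ 0.46  0.38 -0.27  1.54  0.11  1.22 -1.57] [-1.8 -0.9 -1.1] 0.999
jawdir deg -99.7 down [ 0.012 -0.006 -1.   ]
offset [ 0.0001  0.0962 -0.0105]
```

Request:
{"fn": "move_arm", "kwargs": {"increments": [{"offset": [0, 0.02, -0.0105], "yaw": 0, "jaw": 0}, {"offset": [0, 0.05, -0.0105], "yaw": 0, "jaw": 0}, {"offset": [0, 0.08, -0.0105], "yaw": 0, "jaw": 0}, {"offset": [0, 0.096, -0.0105], "yaw": 0, "jaw": 0}, {"offset": [0, 0.096, -0.0105], "yaw": 0, "jaw": 60}, {"offset": [0, 0.096, -0.0105], "yaw": 0, "jaw": 120}, {"offset": [0, 0.096, -0.0105], "yaw": 0, "jaw": 140}, {"offset": [0, 0.096, -0.0105], "yaw": 0, "jaw": 140}, {"offset": [0, 0.096, -0.0105], "yaw": 0, "jaw": 140}]}}

```text
clock: 8.75
position: [0.5983, -0.1886, 0.0905]
ee_rot: [-0.065, -0.703, 0.706, 0.055]
ft_force: [-0.1, 1.8, 0.5]
grip_width: 0.644
```

Request:
{"fn": "move_arm", "kwargs": {"increments": [{"offset": [0, 0, 0], "yaw": 2, "jaw": 140}, {"offset": [0, 0, 0], "yaw": 4, "jaw": 140}, {"offset": [0, 0, 0], "yaw": 4, "jaw": 140}, {"offset": [0, 0, 0], "yaw": 4, "jaw": 140}]}}

```text
clock: 9.08
position: [0.5982, -0.1886, 0.0906]
ee_rot: [-0.089, -0.7, 0.704, 0.079]
ft_force: [0.9, 0.7, -7.0]
grip_width: 0.646
```

```bash
python3 st.py
```

```text
9.0833 [ 0.5982 -0.1886  0.0906] [ 0.43  0.47 -0.25  1.63  0.14  1.05 -1.67] [ 0.9  0.7 -7. ] 0.646
jawdir deg -103.65 down [ 0.014 -0.006 -1.   ]
```

Request:
{"fn": "move_arm", "kwargs": {"increments": [{"offset": [0, 0, 0], "yaw": 0, "jaw": 0}, {"offset": [0, 0, 0], "yaw": 0, "jaw": 0}, {"offset": [0, 0, 0], "yaw": 0, "jaw": 0}, {"offset": [0, 0, 0], "yaw": 0, "jaw": 0}, {"offset": [0, -0.04, 0], "yaw": 0, "jaw": 0}, {"offset": [0, -0.08, 0], "yaw": 0, "jaw": 0}, {"offset": [0, -0.11, 0], "yaw": 0, "jaw": 0}, {"offset": [0, -0.11, 0], "yaw": 0, "jaw": 0}]}}

```text
clock: 9.75
position: [0.5998, -0.1886, 0.2085]
ee_rot: [-0.093, -0.7, 0.704, 0.075]
ft_force: [0.8, 0.5, 0.9]
grip_width: 1.0
```

```bash
python3 st.py .35 .2925 .20
```

```text
9.75 [ 0.5998 -0.1886  0.2085] [ 0.44  0.36 -0.26  1.52  0.1   1.25 -1.65] [0.8 0.5 0.9] 1.0
jawdir deg -103.65 down [ 0.025 -0.01  -1.   ]
offset [ 0.3563 -0.0023 -0.4086]
```

Request:
{"fn": "move_arm", "kwargs": {"increments": [{"offset": [0.356, 0, -0.408], "yaw": -5, "jaw": 0}, {"offset": [0.356, 0, -0.408], "yaw": -5, "jaw": 0}, {"offset": [0.356, 0, -0.408], "yaw": -5, "jaw": 0}, {"offset": [0.356, 0, -0.408], "yaw": -5, "jaw": 0}, {"offset": [0.356, 0, -0.408], "yaw": -5, "jaw": 0}, {"offset": [0.356, 0, -0.408], "yaw": -5, "jaw": 0}, {"offset": [0.356, 0, -0.408], "yaw": -5, "jaw": 0}, {"offset": [0.356, 0, -0.408], "yaw": -5, "jaw": 0}, {"offset": [0.356, 0, -0.408], "yaw": -5, "jaw": 0}, {"offset": [0.356, 0, -0.408], "yaw": -5, "jaw": 0}]}}

```text
clock: 10.58
position: [0.4052, 0.1842, 0.1988]
ee_rot: [-0.063, -0.702, 0.708, 0.044]
ft_force: [0.7, 1.1, -0.2]
grip_width: 1.004
```

Request:
{"fn": "move_arm", "kwargs": {"increments": [{"offset": [0, 0, 0], "yaw": 0, "jaw": 0}, {"offset": [0, 0, 0], "yaw": 0, "jaw": 0}]}}

```text
clock: 10.75
position: [0.4043, 0.1863, 0.1992]
ee_rot: [-0.062, -0.702, 0.708, 0.042]
ft_force: [0.5, -0.4, -0.1]
grip_width: 1.0
```

```bash
python3 st.py .35 .2925 .12;python3 - <<'E'
from h import *
a=[]
for c,o in(("top",(308,170)),("side",(267,154))):
    p=manip.camera(c);x,y=o
    a.append(cv2.resize(p["pixels"][y:y+33,x:x+33,::-1],None,fx=12,fy=12,interpolation=cv2.INTER_CUBIC))
    cc=np.array([.5978,-.1885,.09]);xs=np.array([.9993,.0375,0])
    for im,off in((a[-1],o),):
        for X,col in((cc-.0258*xs,(0,0,255)),(cc,(0,255,0)),(cc-np.array([0,0,.0065])-.019*xs,(255,0,0))):
            q=(proj(p,X)-off+.5)*12-.5; cv2.circle(im,tuple(int(i) for i in q),3,col,1);print(c,q.round(1))
cv2.imwrite("pics/g4.png",np.hstack(a))
E
```

```text
10.75 [0.4043 0.1863 0.1992] [ 0.08 -0.02 -0.62  1.96  0.01  1.17 -2.26] [ 0.5 -0.4 -0.1] 1.0
jawdir deg -98.37 down [ 0.028 -0.01  -1.   ]
offset [ 0.0714  0.0767 -0.0976]
top [225.8 292.9]
top [212.2 193.1]
top [219.4 273.8]
side [299.1 205.4]
side [206.6 170.7]
side [274.8 218.5]
```

View pics/g4.png

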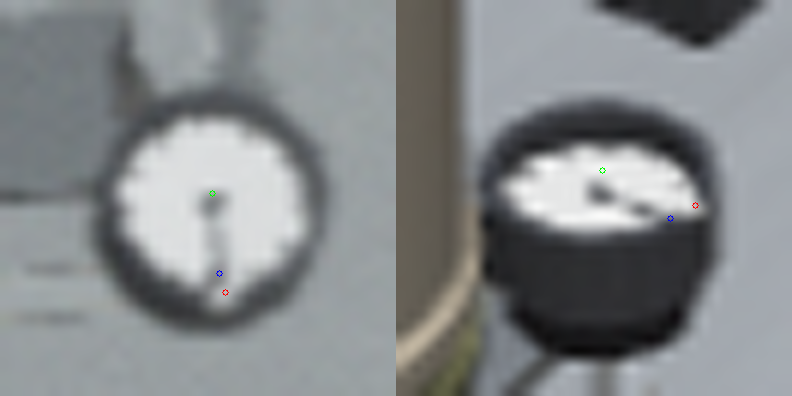

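```bash
python3 - <<'E'
from h import *
cc=np.array([.5978,-.1885,.09]);yaw=np.radians(2.15)
for c in("top","side"):
    F=[manip.camera(c) for _ in range(4)];p=F[0];g=np.mean([f["pixels"].mean(2) for f in F],0).astype(np.float32)
    for r in(.0258,.028):
        b=np.radians(np.arange(-30,31,3));U=np.array([proj(p,cc+r*np.array([-np.cos(t+yaw),-np.sin(t+yaw),0])) for t in b],np.float32)
        I=cv2.remap(g,U[:,:1],U[:,1:],cv2.INTER_CUBIC).ravel();w=(I-np.percentile(I,30)).clip(0);print(c,r,np.round(I).astype(int),"deg",np.degrees((w*b).sum()/w.sum()).round(1))
E
```

```text
top 0.0258 [ 83  98 109 114 110 111 119 137 164 184 185 170 155 143 127 117 107 101
 108 110 114] deg 0.4
top 0.028 [ 70  71  70  71  71  79 100 124 150 161 159 138 115  99  85  83  80  81
  78  80  88] deg -0.6
side 0.0258 [ 98  86  76  70  86 107 126 155 185 196 184 152 116  85  74  72  77  85
  90  95  99] deg -2.8
side 0.028 [ 61  63  58  58  61  71  91 110 129 139 130 105  90  91  99 109 119 126
 131 135 141] deg 12.5
```

Request:
{"fn": "move_arm", "kwargs": {"increments": [{"offset": [0.0714, 0.04, -0.0976], "yaw": 0, "jaw": 0}, {"offset": [0.0714, 0.04, -0.0976], "yaw": 0, "jaw": 0}, {"offset": [0.0714, 0.04, -0.0976], "yaw": 0, "jaw": 0}, {"offset": [0.0714, 0.04, -0.0976], "yaw": 0, "jaw": 0}, {"offset": [0.0714, 0.07, -0.0976], "yaw": 0, "jaw": 0}, {"offset": [0.0714, 0.07, -0.0976], "yaw": 0, "jaw": 0}]}}

```text
clock: 11.75
position: [0.3497, 0.2893, 0.1227]
ee_rot: [-0.061, -0.701, 0.709, 0.045]
ft_force: [-1.3, -0.7, -1.5]
grip_width: 1.001
```

```bash
python3 st.py .35 .2925 .045
```

```text
11.75 [0.3497 0.2893 0.1227] [-0.23  0.11 -0.6   2.02  0.1   1.02 -2.6 ] [-1.3 -0.7 -1.5] 1.001
jawdir deg -98.58 down [ 0.022 -0.013 -1.   ]
offset [ 0.002   0.0776 -0.0039]
```

j7 is at its limit, so I take the half-turned grasp instead.

Request:
{"fn": "move_arm", "kwargs": {"increments": [{"offset": [0.002, -0.02, -0.0039], "yaw": -7, "jaw": 0}, {"offset": [0.002, -0.02, -0.0039], "yaw": -14, "jaw": 0}, {"offset": [0.002, -0.02, -0.0039], "yaw": -21, "jaw": 0}, {"offset": [0.002, -0.02, -0.0039], "yaw": -28, "jaw": 0}, {"offset": [0.002, -0.02, -0.0039], "yaw": -35, "jaw": 0}, {"offset": [0.002, -0.02, -0.0039], "yaw": -42, "jaw": 0}, {"offset": [0.002, -0.02, -0.0039], "yaw": -49, "jaw": 0}, {"offset": [0.002, -0.02, -0.0039], "yaw": -56, "jaw": 0}, {"offset": [0.002, -0.02, -0.0039], "yaw": -63, "jaw": 0}, {"offset": [0.002, -0.02, -0.0039], "yaw": -70, "jaw": 0}]}}

```text
clock: 12.58
position: [0.3481, 0.2933, 0.1434]
ee_rot: [0.358, -0.599, 0.615, -0.367]
ft_force: [-0.8, -0.1, -0.8]
grip_width: 1.004
```

Request:
{"fn": "move_arm", "kwargs": {"increments": [{"offset": [0, 0, 0], "yaw": -7, "jaw": 0}, {"offset": [0, 0, 0], "yaw": -14, "jaw": 0}, {"offset": [0, 0, 0], "yaw": -21, "jaw": 0}, {"offset": [0, 0, 0], "yaw": -28, "jaw": 0}, {"offset": [0, 0, 0], "yaw": -35, "jaw": 0}, {"offset": [0, 0, 0], "yaw": -42, "jaw": 0}, {"offset": [0, 0, 0], "yaw": -49, "jaw": 0}, {"offset": [0, 0, 0], "yaw": -56, "jaw": 0}, {"offset": [0, 0, 0], "yaw": -63, "jaw": 0}, {"offset": [0, 0, 0], "yaw": -70, "jaw": 0}]}}

```text
clock: 13.42
position: [0.3484, 0.2929, 0.1442]
ee_rot: [0.647, -0.279, 0.297, -0.645]
ft_force: [-0.7, 0.6, 0.3]
grip_width: 1.003
```

```bash
python3 st.py .35 .2925 .12
```

```text
13.4167 [0.3484 0.2929 0.1442] [-0.08  0.1  -0.76  1.99  0.11  1.07 -0.16] [-0.7  0.6  0.3] 1.003
jawdir deg 42.01 down [ 0.022 -0.013 -1.   ]
offset [0.0008 0.0243 0.0007]
```

Request:
{"fn": "move_arm", "kwargs": {"increments": [{"offset": [0, 0.01, 0], "yaw": -7, "jaw": 0}, {"offset": [0, 0.02, 0], "yaw": -14, "jaw": 0}, {"offset": [0, 0.02, 0], "yaw": -21, "jaw": 0}, {"offset": [0, 0.02, 0], "yaw": -28, "jaw": 0}, {"offset": [0, 0.02, 0], "yaw": -35, "jaw": 0}, {"offset": [0, 0.02, 0], "yaw": -39, "jaw": 0}, {"offset": [0, 0.02, 0], "yaw": -39, "jaw": 0}]}}

```text
clock: 14.0
position: [0.3493, 0.2923, 0.125]
ee_rot: [0.709, -0.047, 0.063, -0.701]
ft_force: [-0.5, 0.2, 0.4]
grip_width: 0.999
```

```bash
python3 st.py .35 .2925 .045
```

```text
14.0 [0.3493 0.2923 0.125 ] [-0.04  0.14 -0.81  2.01  0.15  1.03  0.5 ] [-0.5  0.2  0.4] 0.999
jawdir deg 81.12 down [ 0.022 -0.013 -1.   ]
offset [-0.0012  0.0799  0.0011]
```

Request:
{"fn": "move_arm", "kwargs": {"squeeze": 60, "increments": [{"offset": [0, 0.03, 0.001], "yaw": 0, "jaw": 0}, {"offset": [0, 0.06, 0.001], "yaw": 0, "jaw": 0}, {"offset": [0, 0.078, 0.001], "yaw": 0, "jaw": 0}, {"offset": [0, 0.078, 0.001], "yaw": 0, "jaw": 60}, {"offset": [0, 0.078, 0.001], "yaw": 0, "jaw": 120}, {"offset": [0, 0.078, 0.001], "yaw": 0, "jaw": 180}, {"offset": [0, 0.078, 0.001], "yaw": 0, "jaw": 255}, {"offset": [0, 0.078, 0.001], "yaw": 0, "jaw": 255}, {"offset": [0, 0.078, 0.001], "yaw": 0, "jaw": 255}, {"offset": [0, 0.078, 0.001], "yaw": 0, "jaw": 255}]}}

```text
clock: 14.83
position: [0.3519, 0.2927, 0.0484]
ee_rot: [0.709, -0.046, 0.064, -0.701]
ft_force: [-1.6, -2.0, 8.4]
grip_width: 0.293
```

```bash
python3 st.py .35 .2925 .15
```

```text
14.8333 [0.3519 0.2927 0.0484] [-0.1   0.28 -0.77  2.07  0.29  0.88  0.38] [-1.6 -2.   8.4] 0.293
jawdir deg 81.08 down [ 0.024 -0.013 -1.   ]
offset [ 0.0008 -0.1016 -0.0014]
```

Request:
{"fn": "move_arm", "kwargs": {"increments": [{"offset": [0, -0.035, 0], "yaw": 0, "jaw": 255}, {"offset": [0, -0.07, 0], "yaw": 0, "jaw": 255}, {"offset": [0, -0.1, 0], "yaw": 0, "jaw": 255}, {"offset": [0, -0.1, 0], "yaw": 0, "jaw": 255}, {"offset": [0.03, -0.1, -0.03], "yaw": -3, "jaw": 255}, {"offset": [0.05, -0.1, -0.065], "yaw": -6, "jaw": 255}, {"offset": [0.07, -0.1, -0.1], "yaw": -9, "jaw": 255}, {"offset": [0.09, -0.1, -0.135], "yaw": -11, "jaw": 255}, {"offset": [0.11, -0.1, -0.17], "yaw": -11, "jaw": 255}, {"offset": [0.12, -0.1, -0.205], "yaw": -11, "jaw": 255}]}}

```text
clock: 15.67
position: [0.4373, 0.0704, 0.1536]
ee_rot: [0.712, 0.021, -0.004, -0.702]
ft_force: [0.7, -0.5, -1.6]
grip_width: 0.291
```

```bash
python3 st.py .4614 -.0136 .15
```

```text
15.6667 [0.4373 0.0704 0.1536] [ 0.31  0.03 -0.59  2.03  0.04  1.07  1.31] [ 0.7 -0.5 -1.6] 0.291
jawdir deg 92.02 down [ 0.025 -0.013 -1.   ]
offset [ 0.021   0.0053 -0.0847]
```

Still gripped. I finish the approach at height, then check.

Request:
{"fn": "move_arm", "kwargs": {"increments": [{"offset": [0.021, 0.005, -0.035], "yaw": 0, "jaw": 255}, {"offset": [0.021, 0.005, -0.07], "yaw": 0, "jaw": 255}, {"offset": [0.021, 0.005, -0.0847], "yaw": 0, "jaw": 255}, {"offset": [0.021, 0.005, -0.0847], "yaw": 0, "jaw": 255}, {"offset": [0.021, 0.04, -0.0847], "yaw": 0, "jaw": 255}, {"offset": [0.021, 0.06, -0.0847], "yaw": 0, "jaw": 255}, {"offset": [0.021, 0.06, -0.0847], "yaw": 0, "jaw": 255}]}}

```text
clock: 16.25
position: [0.46, -0.0137, 0.0917]
ee_rot: [0.711, 0.019, -0.006, -0.702]
ft_force: [-1.0, 0.2, -2.3]
grip_width: 0.295
```

```bash
python3 st.py .4614 -.0136 .049; python3 - <<'E'
from h import *
a=[]
for c in("top","side"):
    p=manip.camera(c);save(p,c+"5.png")
    X,u,v=cloud(p);g=p["pixels"].astype(int)
    m=(X[:,0]>.4)&(X[:,0]<.58)&(abs(X[:,1])<.06)&(X[:,2]>.005)&(X[:,2]<.12);q=g[v[m],u[m]];k=q[:,0]-q[:,2]>35
    Y=X[m][k];print(c,len(Y))
    if len(Y)>10:print(Y.min(0).round(4),Y.max(0).round(4),cv2.minAreaRect(Y[:,:2].astype(np.float32)))
    for n in("wedge_tip","lip"):
        print(n,[(np.round(s["centre"],1),round(s["confidence"],2),ray(p,s["centre"],.046 if n!="lip" else .01).round(4)) for s in manip.spot_point(p,n)[:2]])
    y0,x0=(170,190) if c=="top" else (170,190)
    a.append(cv2.resize(p["pixels"][y0:y0+110,x0:x0+130,::-1],None,fx=3,fy=3,interpolation=cv2.INTER_CUBIC))
cv2.imwrite("pics/w5.png",np.hstack(a))
E
```

```text
16.25 [ 0.46   -0.0137  0.0917] [ 0.4   0.15 -0.5   2.05  0.11  0.94  1.44] [-1.   0.2 -2.3] 0.295
jawdir deg 92.05 down [ 0.019 -0.012 -1.   ]
offset [0.0006 0.0427 0.0006]
top 0
wedge_tip []
lip [(array([264.2, 199.8]), 0.9, array([ 0.5882, -0.0032,  0.01  ]))]
side 530
[ 0.4468 -0.035   0.0473] [0.5568 0.0131 0.1143] ((0.5017192363739014, -0.012263497337698936), (0.10940444469451904, 0.04809081181883812), 1.751265525817871)
wedge_tip [(array([364.1, 208. ]), 0.65, array([ 0.3495, -0.2092,  0.046 ])), (array([255.8, 219.7]), 0.61, array([ 0.5619, -0.0091,  0.046 ]))]
lip [(array([248.6, 227.4]), 0.62, array([ 0.5848, -0.0038,  0.01  ]))]
```

View pics/w5.png

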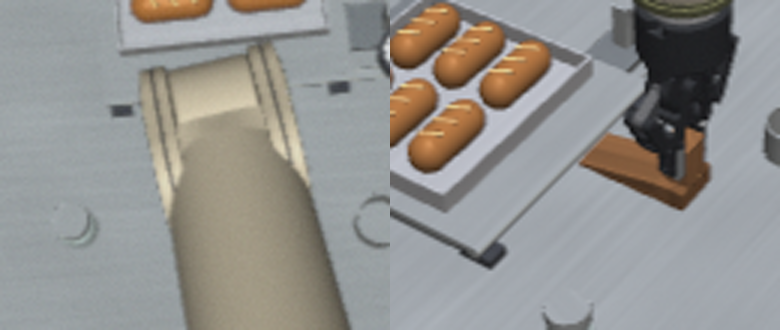

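The side crop shows the wedge gripped and level, aimed at the middle of the bar with its tip about 35 mm short. Now I lower it onto the table.

Request:
{"fn": "move_arm", "kwargs": {"increments": [{"offset": [0, 0.025, 0], "yaw": 0, "jaw": 255}, {"offset": [0, 0.038, 0], "yaw": 0, "jaw": 255}, {"offset": [0, 0.044, 0], "yaw": 0, "jaw": 255}, {"offset": [0, 0.044, 0], "yaw": 0, "jaw": 255}, {"offset": [0, 0.044, 0], "yaw": 0, "jaw": 255}]}}

```text
clock: 16.97
position: [0.4654, -0.0145, 0.0535]
ee_rot: [0.712, 0.023, -0.003, -0.702]
ft_force: [-0.0, 0.2, -1.9]
grip_width: 0.295
```

```bash
python3 st.py .511 -.0117 .0485
```

```text
16.9667 [ 0.4654 -0.0145  0.0535] [ 0.38  0.22 -0.49  2.07  0.16  0.85  1.4 ] [-0.   0.2 -1.9] 0.295
jawdir deg 92.04 down [ 0.028 -0.013 -1.   ]
offset [0.0456 0.0062 0.0013]
```

Request:
{"fn": "move_arm", "kwargs": {"increments": [{"offset": [0, 0.004, 0], "yaw": 0, "jaw": 255}, {"offset": [0, 0.006, 0], "yaw": 0, "jaw": 255}, {"offset": [0, 0.007, 0], "yaw": 0, "jaw": 255}, {"offset": [0, 0.007, 0], "yaw": 0, "jaw": 255}]}}

```text
clock: 17.3
position: [0.4665, -0.0147, 0.0484]
ee_rot: [0.712, 0.023, -0.002, -0.702]
ft_force: [-8.3, -0.6, 20.5]
grip_width: 0.292
```

```bash
python3 st.py .511 -.0117 .0485
```

```text
17.3 [ 0.4665 -0.0147  0.0484] [ 0.38  0.23 -0.49  2.07  0.17  0.84  1.39] [-8.3 -0.6 20.5] 0.292
jawdir deg 92.02 down [ 0.03  -0.014 -0.999]
offset [0.0445 0.0012 0.0014]
```

Request:
{"fn": "move_arm", "kwargs": {"increments": [{"offset": [0.01, 0, 0.001], "yaw": 0, "jaw": 255}, {"offset": [0.02, 0, 0.001], "yaw": 0, "jaw": 255}, {"offset": [0.03, 0, 0.001], "yaw": 0, "jaw": 255}, {"offset": [0.04, 0, 0.001], "yaw": 0, "jaw": 255}, {"offset": [0.044, 0, 0.001], "yaw": 0, "jaw": 255}, {"offset": [0.044, 0, 0.001], "yaw": 0, "jaw": 255}]}}

```text
clock: 17.8
position: [0.5114, -0.0119, 0.0495]
ee_rot: [0.712, 0.023, -0.002, -0.702]
ft_force: [-0.6, 1.2, -2.8]
grip_width: 0.296
```

```bash
python3 st.py .535 -.0108 .0485; cat > lift.py <<'E'
from h import *
for c in("side","top"):
    p=manip.camera(c);X,u,v=cloud(p);g=p["pixels"].astype(int)
    if c=="side":
        m=(X[:,0]>.4)&(X[:,0]<.66)&(abs(X[:,1])<.06)&(X[:,2]>.004)&(X[:,2]<.07);q=g[v[m],u[m]];k=(q[:,0]-q[:,2]>35)&(X[m][:,0]<.585);Y=X[m][k]
        print("wedge",len(Y),Y.min(0).round(4),Y.max(0).round(4),cv2.minAreaRect(Y[:,:2].astype(np.float32)))
    s=np.array([.9993,.0375]);d=X[:,:2]-[.5913,-.0087];xs=d@s;ys=d@np.array([-.0375,.9993])
    m=(abs(xs-.015)<.025)&(abs(ys)<.12)&(X[:,2]>.012)&(X[:,2]<.045)&(abs(ys)>.03)
    print(c,"deckfront z",np.median(X[m,2]).round(4),m.sum())
    o=(308,170) if c=="top" else (267,154)
    im=cv2.resize(p["pixels"][o[1]:o[1]+33,o[0]:o[0]+33,::-1],None,fx=12,fy=12,interpolation=cv2.INTER_CUBIC);cv2.imwrite(f"pics/L_{c}.png",im)
cv2.imwrite("pics/L.png",np.hstack([cv2.imread("pics/L_top.png"),cv2.imread("pics/L_side.png")]))
E
python3 lift.py
```

```text
17.8 [ 0.5114 -0.0119  0.0495] [ 0.35  0.32 -0.47  1.97  0.21  0.87  1.37] [-0.6  1.2 -2.8] 0.296
jawdir deg 92.02 down [ 0.03  -0.014 -0.999]
offset [0.0236 0.0017 0.0003]
wedge 393 [ 0.4939 -0.0302  0.0042] [0.5849 0.0136 0.0657] ((0.5395958423614502, -0.008012782782316208), (0.09106364101171494, 0.04332612454891205), 0.716562807559967)
side deckfront z 0.0219 652
top deckfront z 0.0208 439
```

Request:
{"fn": "move_arm", "kwargs": {"increments": [{"offset": [0.005, 0.003, 0], "yaw": 0, "jaw": 255}, {"offset": [0.01, 0.003, 0], "yaw": 0, "jaw": 255}, {"offset": [0.015, 0.003, 0], "yaw": 0, "jaw": 255}, {"offset": [0.02, 0.003, 0], "yaw": 0, "jaw": 255}, {"offset": [0.022, 0.003, 0], "yaw": 0, "jaw": 255}, {"offset": [0.022, 0.003, 0], "yaw": 0, "jaw": 255}]}}

```text
clock: 18.4
position: [0.5316, -0.0115, 0.0474]
ee_rot: [0.712, 0.022, -0.003, -0.702]
ft_force: [-5.6, -1.1, 11.1]
grip_width: 0.295
```

```bash
python3 st.py .54 -.0106 .0485; python3 lift.py
```

```text
18.4 [ 0.5316 -0.0115  0.0474] [ 0.33  0.36 -0.46  1.91  0.23  0.89  1.36] [-5.6 -1.1 11.1] 0.295
jawdir deg 92.02 down [ 0.028 -0.015 -1.   ]
offset [ 0.0084 -0.0009  0.0006]
wedge 318 [ 0.5133 -0.0315  0.0042] [0.5849 0.0144 0.0653] ((0.5487660765647888, -0.006934242323040962), (0.07059965282678604, 0.04434014484286308), 4.574995994567871)
side deckfront z 0.0218 535
top deckfront z 0.021 441
```

View pics/L.png

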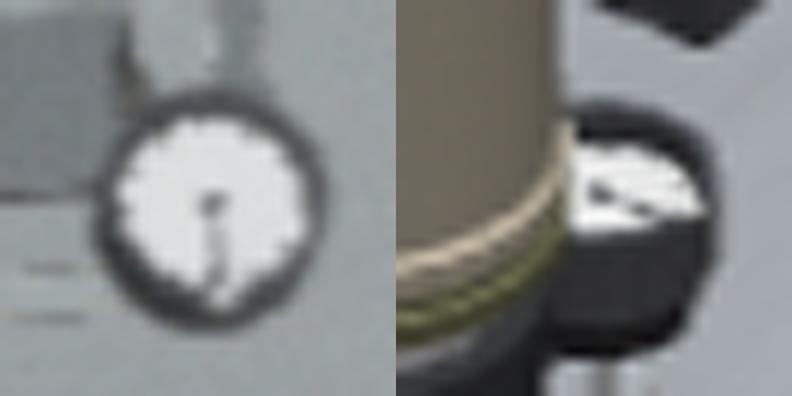

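The gauge crops show the needle still under the zero stroke at top-crop (215,280), so the bar has not lifted yet. I push on in steps.

Request:
{"fn": "move_arm", "kwargs": {"increments": [{"offset": [0.004, 0.002, 0], "yaw": 0, "jaw": 255}, {"offset": [0.008, 0.002, 0], "yaw": 0, "jaw": 255}, {"offset": [0.012, 0.002, 0], "yaw": 0, "jaw": 255}, {"offset": [0.014, 0.002, 0], "yaw": 0, "jaw": 255}, {"offset": [0.014, 0.002, 0], "yaw": 0, "jaw": 255}, {"offset": [0.014, 0.002, 0], "yaw": 0, "jaw": 255}]}}

```text
clock: 19.0
position: [0.5407, -0.0115, 0.0472]
ee_rot: [0.713, 0.018, -0.006, -0.701]
ft_force: [-41.4, -3.4, 51.7]
grip_width: 0.296
```

```bash
cat > needle.py <<'E'
from h import *
c=np.array([.5978,-.1885,.0835]);yaw=np.radians(2.15)
F=[manip.camera("top") for _ in range(4)];p=F[0];g=np.mean([f["pixels"].mean(2) for f in F],0).astype(np.float32)
o=(-np.array([0,0])) 
b=np.arange(-30,271,10);S=0
for r in(.008,.010,.012,.014):
    U=np.array([proj(p,c+r*np.array([-np.cos(yaw-t),-np.sin(yaw-t),0])) for t in np.radians(b)],np.float32)
    U+=np.float32([0,.6])  # hub seen at crop y=203
    S=S+cv2.remap(g,U[:,:1],U[:,1:],cv2.INTER_CUBIC).ravel()/4
print("needle cw deg",dict(zip(b.tolist(),S.round().astype(int).tolist())))
E
python3 st.py .552 -.0101 .0475; python3 lift.py; python3 needle.py
```

```text
19.0 [ 0.5407 -0.0115  0.0472] [ 0.32  0.39 -0.46  1.88  0.24  0.91  1.35] [-41.4  -3.4  51.7] 0.296
jawdir deg 91.99 down [ 0.017 -0.018 -1.   ]
offset [ 0.0114 -0.0001  0.001 ]
wedge 301 [ 0.5226 -0.0316  0.004 ] [0.5847 0.0149 0.068 ] ((0.5546614527702332, -0.006986619904637337), (0.06337065994739532, 0.04314471781253815), 6.626873016357422)
side deckfront z 0.0232 505
top deckfront z 0.0224 445
needle cw deg {-30: 221, -20: 221, -10: 219, 0: 216, 10: 218, 20: 222, 30: 214, 40: 194, 50: 181, 60: 199, 70: 216, 80: 222, 90: 223, 100: 224, 110: 223, 120: 223, 130: 223, 140: 223, 150: 223, 160: 223, 170: 223, 180: 222, 190: 222, 200: 222, 210: 222, 220: 222, 230: 220, 240: 220, 250: 220, 260: 221, 270: 221}
```

Request:
{"fn": "move_arm", "kwargs": {"increments": [{"offset": [0, -0.003, 0], "yaw": 0, "jaw": 255}, {"offset": [0.002, -0.003, 0], "yaw": 0, "jaw": 255}, {"offset": [0.004, -0.003, 0], "yaw": 0, "jaw": 255}, {"offset": [0.006, -0.003, 0], "yaw": 0, "jaw": 255}, {"offset": [0.007, -0.003, 0], "yaw": 0, "jaw": 255}, {"offset": [0.007, -0.003, 0], "yaw": 0, "jaw": 255}]}}

```text
clock: 19.8
position: [0.5453, -0.0115, 0.0487]
ee_rot: [0.713, 0.016, -0.008, -0.7]
ft_force: [-7.6, -0.9, -3.2]
grip_width: 0.294
```

```bash
python3 st.py .552 -.0101 .0475; python3 lift.py; python3 needle.py
```

```text
19.8 [ 0.5453 -0.0115  0.0487] [ 0.32  0.4  -0.46  1.87  0.24  0.92  1.35] [-7.6 -0.9 -3.2] 0.294
jawdir deg 91.98 down [ 0.012 -0.018 -1.   ]
offset [0.0067 0.0013 0.0012]
wedge 293 [ 0.5272 -0.0312  0.0042] [0.5848 0.0139 0.0665] ((0.5562800765037537, -0.008287746459245682), (0.057722847908735275, 0.04335169121623039), 2.9990177154541016)
side deckfront z 0.0248 492
top deckfront z 0.0236 453
needle cw deg {-30: 221, -20: 221, -10: 219, 0: 216, 10: 218, 20: 222, 30: 222, 40: 223, 50: 223, 60: 224, 70: 223, 80: 211, 90: 179, 100: 184, 110: 214, 120: 221, 130: 221, 140: 222, 150: 223, 160: 223, 170: 223, 180: 223, 190: 223, 200: 222, 210: 222, 220: 222, 230: 220, 240: 220, 250: 220, 260: 220, 270: 221}
```

Request:
{"fn": "move_arm", "kwargs": {"increments": [{"offset": [0.001, 0.001, 0], "yaw": 0, "jaw": 255}, {"offset": [0.001, 0.002, 0], "yaw": 0, "jaw": 255}, {"offset": [0.001, 0.002, 0], "yaw": 0, "jaw": 255}, {"offset": [0.001, 0.002, 0], "yaw": 0, "jaw": 255}, {"offset": [0.001, 0.002, 0], "yaw": 0, "jaw": 255}, {"offset": [0.001, 0.002, 0], "yaw": 0, "jaw": 255}]}}

```text
clock: 20.6
position: [0.5449, -0.0116, 0.0474]
ee_rot: [0.714, 0.015, -0.009, -0.7]
ft_force: [-18.0, -0.7, 21.3]
grip_width: 0.294
```

```bash
python3 st.py .552 -.0101 .0475; python3 lift.py; python3 needle.py; python3 st.py; python3 - <<'E'
from h import *
p=manip.camera("side");cv2.imwrite("pics/f.png",np.hstack([cv2.resize(p["pixels"][140:280,180:340,::-1],None,fx=2.8,fy=2.8,interpolation=cv2.INTER_CUBIC),cv2.resize(cv2.imread("pics/L_top.png"),(340,392))]))
E
```

```text
20.6 [ 0.5449 -0.0116  0.0474] [ 0.32  0.4  -0.46  1.86  0.24  0.92  1.35] [-18.   -0.7  21.3] 0.294
jawdir deg 91.97 down [ 0.009 -0.019 -1.   ]
offset [ 0.0072 -0.0001  0.0013]
wedge 285 [ 0.5271 -0.0302  0.0045] [0.5848 0.0144 0.0652] ((0.5563077926635742, -0.007478583604097366), (0.0579625703394413, 0.04387796297669411), 1.7962814569473267)
side deckfront z 0.0243 509
top deckfront z 0.0232 451
needle cw deg {-30: 221, -20: 221, -10: 219, 0: 216, 10: 218, 20: 223, 30: 223, 40: 223, 50: 221, 60: 212, 70: 184, 80: 170, 90: 202, 100: 223, 110: 222, 120: 223, 130: 223, 140: 222, 150: 223, 160: 223, 170: 223, 180: 223, 190: 222, 200: 222, 210: 222, 220: 221, 230: 220, 240: 220, 250: 220, 260: 221, 270: 221}
20.9 [ 0.5448 -0.0116  0.0474] [ 0.32  0.4  -0.46  1.86  0.24  0.92  1.35] [-17.8  -1.6  20.3] 0.292
jawdir deg 91.97 down [ 0.009 -0.019 -1.   ]
```

View pics/f.png

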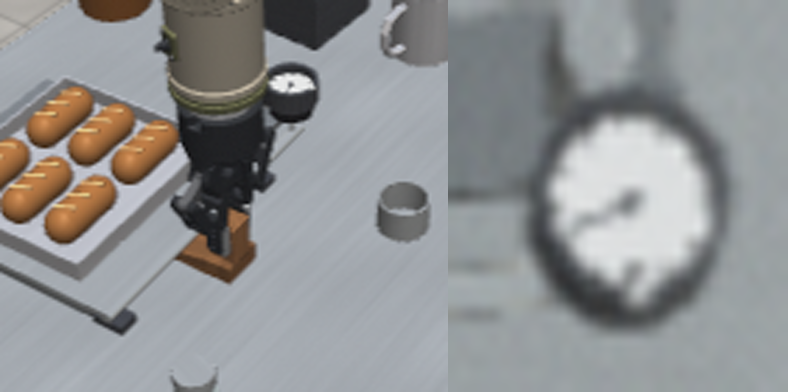

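```bash
python3 - <<'E'
from workcell import manip
print(manip.hand_in())
E
```

```text
the job is handed in; nothing more can be done
None
```

The gauge is zeroed, the wedge is holding the front bar about 2.6 mm up, and the job is handed in. No verdict was reported.

- **Gauge:** I gripped the bezel and turned it 69° clockwise. The pictures still had it 3–5° short, so I regripped it for another 4° and let go. The last check put it about -2° from zero. The two cameras differed by a few degrees. One side-camera reading gave 12.5°, which I ignored because bright background was in the sample. The deck was still down at that point.
- **Wedge:** My first approach to the wedge brought joint 7 to its limit (-2.60), so I turned the gripper half round before gripping. I then carried the wedge over the salt jar and pushed it under the middle of the bar.
- **Bar lift:** The needle read about 77°, or 2.6 mm. The camera depths showed a rise of about 2.4 mm. The highest reading on the way was about 3.2 mm.
- **Final state:** The wedge was still gripped and its tool position was steady. It looked flat on the table, and the arm pressed down with a steady 20 N or so. During the push this rose briefly to about 52 N down and 41 N along the push, so I eased off.
- **Not measured:** I did not measure the wedge-to-bar force. That the robot is clear of the deck was judged only from the picture and geometry. I did not remeasure the bystanders; the cutter and mug looked in place in the last picture.

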